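# Build the tiered crystal display

### The arm

A 7-joint arm with a two-finger parallel gripper is mounted at the origin on the work surface. World frame = base frame: x ahead of the robot, y to its left, z up, the work surface at z = 0. Lengths are in mm, angles in rad, forces in N, time in s.
With the tool pointing down it reaches from about 425 to 875 mm from the base axis. Payload 8.4 kg.
Tool frame: the origin (TCP) lies midway between the tips of the shut fingers; the grasp point (between the pads) lies 19 mm behind it; z points along the fingers, y is the line along which they close (so a half turn about z gives the same grasp; the last joint's range is limited). The gripper opens to 87 mm and grips with 3 to 60 N. Pads are 19 mm wide; open, the fingers measure 117 mm over their backs; the gripper's body (75 mm by 190 mm) begins 51 mm behind the grasp point.
Start: joints at [1.084, 0.333, 0.04, 1.465, -0.013, 1.343, -0.059], TCP at [245.775, -601.713, 222.546] pointing down, gripper open.
Joint ranges: [-2.58, 2.58], [-0.38, 2.09], [-1.3, 1.39], [0.25, 2.4], [-1.5, 4.64], [0.08, 2.09], [-2.65, 2.65]. Speed limits (rad/s): [2.22, 2.22, 2.79, 2.79, 3.14, 3.14, 3.14].

### API

Orientations are given as a 3x3 rotation matrix whose columns are the frame's x, y, z axes.
In Python, from plant import * gives the robot as it stands.
- The arm moves only by the tool send_rows, never from a script. Its argument "commands" is a list of rows, each an object of numbers: "tx", "ty", "tz": the shift along the tool's x, y, z in units of 60 mm (1.0 is 60 mm); "wx", "wy", "wz": the turn, a rotation vector about the tool's x, y, z in units of 5 degrees (1.0 is 5 degrees); "gripper": the opening, from 0 (shut) to 1 (fully open). In form: [{"tx": .., "ty": .., "tz": .., "wx": .., "wy": .., "wz": .., "gripper": ..}, ...]. A call has exactly 5 rows; each row is the pose to reach, as a shift and turn from the pose commanded when the call began, along the tool's axes at that moment; what a row does not reach only later rows make up. A row lasts 1/8 s, in which the tool goes at most 62.5 mm and 10.7 degrees, less where a joint would pass 70% of its speed; a pose out of reach is approached as far as the arm can. A call with a gripper value outside its range is refused whole. The fingers move at their own pace and stop on an object; "newtons" is the grip in N (left out, the last holds). Time passes only in rows, so rows that repeat a pose let the fingers close, or fill a call up. It gives the time, the measured TCP pose, the force, the opening and the grip force at its end, in the units of the state.
- get_obs(): the state, without advancing time (a new reading comes with each control period).
- read_camera(name): name is "side" or "top"; returns (picture, depth): 420x560x3 uint8, red, green, blue; 420x560 float32, mm along the optical axis (not along the pixel's ray), 0 where there is no reading.
- camera_model(name): a dict with "fovy" (degrees; the focal length in pixels is half the picture's height over the tangent of half this angle, whatever the lens; pixels are square), "cx", "cy" (the principal point, pixels), "k1" (the pictures are not rectified: a ray, as slopes to the right and down, at radius r is drawn at 1 + k1 r^2 times it, then the intrinsics apply), "xyz" and "orientation" of the camera in the world. Camera axes: x right, y down, z forward; pixel columns grow to the right and rows downward; lengths in mm; the calibration is good to about 2 mm. A picture is of the moment at which its call begins. camera_model takes no time and is no camera call.
- sign_off(): hands the job in; it is judged then, once.
Trained networks look in the newest picture that a camera, given by its name, has taken for a name from the list of things; names that differ only in an ending like _2 or _b are one class to them, and where a whole thing is asked for, a point or a joint stands for the part that bears it (a point fixed in the world has none). Each returns a list of dicts, best first, with "confidence" (0 to 1); they miss things now and then, are a little off and sometimes report something else, mostly with a low value. They report only what shows in the picture. A call takes as long as a camera call. They do not tell look-alikes from the thing itself.
- masks_of(camera, thing): "pixels" (420x560 bool, what is visible of it) and "bbox" ([left, top, right, bottom] in pixels, round what is visible of it).
- place_of(camera, thing): "uv" ([column, row] in pixels: a listed point, or the origin of a listed thing).
The state is a dict: "t": time; "joint_pos": joint angles; "qvel": joint speeds; "joint_efforts": joint torques, N m; "tcp_pos": TCP position; "tcp_rot": TCP orientation; "ft_force": force on the tool from outside, world axes, zero at the start; "moment": the same for the moment, N m; "grip_width": finger opening in mm; "grip_force": force on a finger pad.
Only numpy, scipy, OpenCV 4.12 (cv2) and the standard library are available. Lean on these libraries where they do the work, as an engineer would, in place of code of your own. Each camera call takes 0.05 s, during which the arm holds its last target. There are 200 camera calls.

### The job

Build the tiered display on the marble disc from the bottom up: stand the largest wooden tray in the middle of the disc, then the middle-sized tray on its post, then the smallest on that one's post, and last the crystal on top, each seated fully down with its foot ring over the post below. Keep the crystal upright throughout, and leave the ink jar, stone, brass bowl and tea-light cup where they are.

Things in the scene. Friction and masses are not known exactly. Their poses are not given: they have to be found in the camera images.
- slab: flat round marble disc, 150 mm in diameter, 12 mm thick, fixed to the table: where the stand is built. Origin: centre of its underside, z up, so its top is at +12 mm.
- tier_large: Largest of three round turned-wood trays with a central post: 130 mm across. Above its underside: foot ring 0-6 mm (56 outer, 46 mm inner diameter, open below), tray floor 12, rim 16, flat post top 56. Grip the post, 30 mm in diameter. The next piece caps the post with its foot ring (8 mm play all round); seated, its origin is 50 mm above this one. Origin: centre of underside, z up.
- tier_medium: Middle one of three round turned-wood trays with a central post: 100 mm across. Above its underside: foot ring 0-6 mm (56 outer, 46 mm inner diameter, open below), tray floor 12, rim 16, flat post top 56. Grip the post, 30 mm in diameter. The next piece caps the post with its foot ring (8 mm play all round); seated, its origin is 50 mm above this one. Origin: centre of underside, z up.
- tier_small: Smallest of three round turned-wood trays with a central post: 76 mm across. Above its underside: foot ring 0-6 mm (56 outer, 46 mm inner diameter, open below), tray floor 12, rim 16, flat post top 56. Grip the post, 30 mm in diameter. The next piece caps the post with its foot ring (8 mm play all round); seated, its origin is 50 mm above this one. Origin: centre of underside, z up.
- crystal: upright grey-white six-sided quartz point, 29 mm across flats, on a round wooden foot 56 mm wide and 12 mm high, with the same foot ring as the trays. Grip the quartz: its sides are upright from 12 to 58 mm above the underside, then taper to 78. Flats face 30, 90, 150.. degrees from its x axis. Seated, its origin is 50 mm above the tray's. Origin: centre of underside, z up.
- ink_jar: small black ink jar, 40 mm in diameter, 42 mm high. A bystander: leave it where it is. Origin: centre of its underside.
- stone: grey-blue tumbled stone, 42 mm across, 27 mm high. A bystander: leave it where it is. Origin: centre of its underside.
- dish: tiny open brass bowl, 44 mm across, 20 mm high. A bystander: leave it where it is. Origin: centre of its underside.
- tea_light: bare metal tea-light cup, 38 mm in diameter, 18 mm high. A bystander: leave it where it is. Origin: centre of its underside.
Mind the look-alikes: they are no part of the job. What is shaped like the tier_medium but turquoise is not meant. Leave any blue look-alike of the crystal alone.

How it is judged (in metres and radians):
On the way, in this order (a step that is already met when the one before it is completed fails the run):
1. the largest tray stands on the middle of the marble disc (horizontal distance between tier_large and slab below 0.015 m and z of tier_large in the frame of slab between 0.008 and 0.016 m and angle between tier_large's own z axis and vertical below 0.08 rad), for 0.2 s.
2. the middle-sized tray sits on the post of the largest (horizontal distance between tier_medium and tier_large below 0.011 m and z of tier_medium in the frame of tier_large between 0.046 and 0.054 m and angle between tier_medium's own z axis and vertical below 0.08 rad), for 0.2 s.
3. the smallest tray sits on the post of the middle-sized (horizontal distance between tier_small and tier_medium below 0.011 m and z of tier_small in the frame of tier_medium between 0.046 and 0.054 m and angle between tier_small's own z axis and vertical below 0.08 rad), for 0.2 s.
4. the crystal sits on the post of the smallest tray (horizontal distance between crystal and tier_small below 0.011 m and z of crystal in the frame of tier_small between 0.046 and 0.054 m and angle between crystal's own z axis and vertical below 0.08 rad), for 0.2 s.
At the end, for the whole second after the job is handed in: Largest tray on the marble disc within 15 mm of its centre; middle-sized on largest, smallest on middle-sized, crystal on smallest, each within 11 mm of the axis below and seated (origin 50 mm above the one below, within 4 mm); all upright within 0.08 rad, at rest (all of step 1 and all of step 2 and all of step 3 and all of step 4 and linear speed of each of tier_large, tier_medium, tier_small, crystal below 0.02 m/s and angular speed of each of tier_large, tier_medium, tier_small, crystal below 0.15 rad/s); the robot touches nothing.
It fails at once if the crystal is tipped over (angle between crystal's own z axis and vertical above 0.6 rad).
It fails at once if a bystander (ink jar, stone, brass bowl or tea-light cup) is moved by more than 25 mm (distance of any of ink_jar, stone, dish, tea_light from where it was at the start of the episode above 0.025 m).
It also fails if it takes over 136 s, if anything falls off the work surface, if the arm or the gripper's body presses on something with over 40 N, if the wrist force passes 120 N, or if a joint passes its speed limit or range.

## Working session

There is one attempt and no reset: what is moved stays moved. The work goes in short steps, Python scripts to look and compute and a tool call to move; the robot and the scene stay as the last step left them, time stands still between calls to the robot, and variables do not carry over. Pictures are saved under pics/ and viewed, at most 14 in all, crops included, and the job is handed in when it is done.

Besides the shell and the picture viewer there is one more tool, called after "Call:" as name(argument=value, ...), one argument or row to a line, values as JSON. send_rows: Moves the arm, as the interface text tells. Its arguments: {"type":"object","properties":{"commands":{"type":"array"},"newtons":{"type":"number"}},"required":["commands"]}

```bash
mkdir -p pics; ls
python3 - <<'E'
from plant import *
import cv2
o=get_obs();print(o)
for n in("top","side"):
    p,d=read_camera(n);cv2.imwrite(f"pics/{n}0.png",p[:,:,::-1]);print(n,camera_model(n))
E
```

```text
pics
{'t': 0.0, 'joint_pos': array([ 1.08381644,  0.33391124,  0.03987821,  1.46626888, -0.01340928,
        1.34329637, -0.05851125]), 'qvel': array([ 0.00049422,  0.00032483, -0.00105573,  0.00160842,  0.00118272,
        0.00088814, -0.00100251]), 'joint_efforts': array([-1.20264477e-05, -6.56364942e+01,  1.33491587e+00, -4.03798771e+01,
       -5.99103305e-02,  4.48232470e-02,  1.83054653e-04]), 'tcp_pos': array([ 245.58328995, -601.31550152,  221.66028401]), 'tcp_rot': array([[ 9.25763929e-01,  3.78101376e-01, -7.05222187e-04],
       [ 3.78102020e-01, -9.25762790e-01,  1.45594375e-03],
       [-1.02374124e-04, -1.61450614e-03, -9.99998691e-01]]), 'ft_force': array([ 0.38957033, -0.66854431, -0.29774223]), 'moment': array([-0.04125351,  0.02656942,  0.01362726]), 'grip_force': 0.0, 'grip_width': 87.02149057698868}
top {'fovy': 54.48758532621535, 'cx': 272.73973863684205, 'cy': 209.8360575432453, 'k1': -0.04430053495558721, 'xyz': array([410.99049155, -30.80647608, 814.83451777]), 'orientation': array([[ 0.02116398, -0.99436097,  0.10391514],
       [-0.99975676, -0.02040388,  0.0083723 ],
       [-0.00620482, -0.10406706, -0.99455093]])}
side {'fovy': 42.54065069535986, 'cx': 285.3432969055328, 'cy': 209.04004211737248, 'k1': -0.17391543455750225, 'xyz': array([488.22458461, 739.8456887 , 779.52509465]), 'orientation': array([[-0.99964696, -0.01549708,  0.02158241],
       [-0.02636735,  0.6787157 , -0.73392762],
       [-0.00327458, -0.73423759, -0.6788847 ]])}
```

View pics/top0.png

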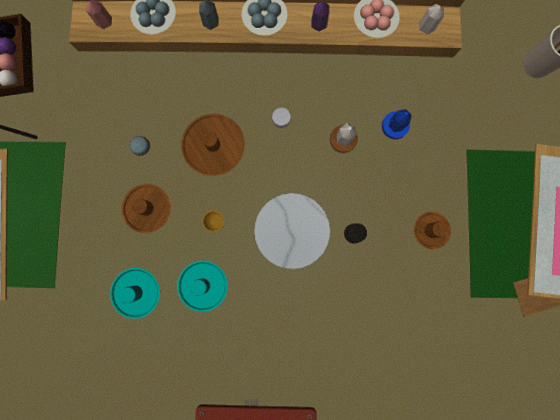

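View pics/side0.png

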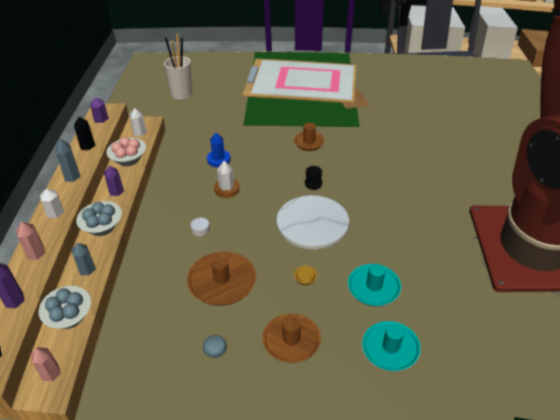

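```bash
cat > h.py <<'E'
from plant import *
import numpy as np, cv2
def cam(n):
    m=camera_model(n); f=210/np.tan(np.radians(m["fovy"]/2))
    return m,f
def slopes(n,uv):
    m,f=cam(n); q=(np.asarray(uv,float).reshape(-1,2)-[m["cx"],m["cy"]])/f
    s=q.copy()
    for _ in range(20): s=q/(1+m["k1"]*(s**2).sum(1,keepdims=True))
    return s
def at_z(n,uv,z):
    m,_=cam(n); s=slopes(n,uv); r=np.c_[s,np.ones(len(s))]@np.array(m["orientation"]).T
    return m["xyz"]+r*((z-m["xyz"][2])/r[:,2])[:,None]
def pts(n,d,mask):
    m,_=cam(n); v,u=np.nonzero(mask&(d>0)); s=slopes(n,np.c_[u,v])
    return (np.c_[s,np.ones(len(s))]*d[v,u][:,None])@np.array(m["orientation"]).T+m["xyz"]
def proj(n,P):
    m,f=cam(n); c=(np.asarray(P,float).reshape(-1,3)-m["xyz"])@np.array(m["orientation"]); s=c[:,:2]/c[:,2:]
    return s*(1+m["k1"]*(s**2).sum(1,keepdims=True))*f+[m["cx"],m["cy"]]
E
python3 - <<'E'
from h import *
for n in("top","side"):
    p,d=read_camera(n)
    for t in "slab tier_large tier_medium tier_small crystal ink_jar stone dish tea_light".split():
        for r in masks_of(n,t):
            if r["confidence"]<.25: continue
            P=pts(n,d,r["pixels"]); 
            z=np.percentile(P[:,2],98); T=P[P[:,2]>z-5]
            col=np.median(p[r["pixels"]],0)
            print(n,t,round(r["confidence"],2),r["bbox"],"z98",round(z),"top c",((T.max(0)+T.min(0))/2).round(),"ext",np.ptp(P,axis=0).round(),"mid",((P.max(0)+P.min(0))/2).round(),col)
E
```

```text
top slab 0.89 [257.2, 190.5, 328.0, 265.7] z98 14 top c [455. -62.  13.] ext [149. 150.  19.] mid [456. -63.   7.] [156. 161. 162.]
top tier_large 0.83 [180.2, 113.8, 242.8, 174.3] z98 56 top c [625. 100.  54.] ext [129. 129.  61.] mid [628. 103.  27.] [103.  63.  29.]
top tier_large 0.64 [411.7, 211.1, 449.9, 247.8] z98 57 top c [ 462. -338.   55.] ext [75. 81. 61.] mid [ 463. -341.   28.] [101.  62.  27.]
top tier_medium 0.94 [113.5, 267.5, 158.7, 318.3] z98 56 top c [326. 241.  56.] ext [ 97. 104.  63.] mid [326. 245.  28.] [  0. 146. 134.]
top tier_medium 0.77 [121.3, 182.3, 174.3, 231.8] z98 56 top c [494. 227.  55.] ext [101. 106.  62.] mid [496. 231.  28.] [103.  63.  29.]
top tier_medium 0.75 [177.2, 255.4, 227.4, 312.1] z98 56 top c [344. 110.  55.] ext [100.  98.  63.] mid [344. 112.  28.] [  0. 147. 135.]
top tier_small 0.9 [413.8, 211.3, 450.2, 249.8] z98 57 top c [ 462. -338.   55.] ext [73. 76. 60.] mid [ 464. -338.   28.] [101.  61.  27.]
top crystal 0.82 [380.8, 110.8, 410.7, 141.6] z98 75 top c [ 674. -270.   75.] ext [63. 61. 83.] mid [ 679. -274.   38.] [ 23.  50. 
[... 1890 characters left out ...]
647. -167.   36.] [133. 119. 112.]
side ink_jar 0.88 [304.8, 168.0, 324.6, 189.8] z98 43 top c [ 453. -184.   41.] ext [40. 94. 48.] mid [ 452. -209.   21.] [16. 15. 17.]
side stone 0.64 [203.0, 335.1, 230.2, 357.3] z98 26 top c [622. 250.  25.] ext [39. 49. 30.] mid [621. 245.  14.] [ 92. 113. 120.]
side dish 0.56 [295.3, 262.3, 318.0, 283.7] z98 21 top c [471.  92.  19.] ext [44. 63. 25.] mid [470.  84.  10.] [154. 119.  39.]
side tea_light 0.71 [190.3, 217.0, 210.7, 234.8] z98 21 top c [687. -36.  19.] ext [38. 55. 23.] mid [687. -45.  10.] [173. 178. 184.]
side tea_light 0.5 [204.8, 337.3, 227.6, 356.7] z98 26 top c [622. 250.  25.] ext [41. 53. 32.] mid [622. 242.  13.] [ 92. 111. 118.]
```

The top view shows the marble disc at (292,231), the wooden trays at (213,144) large, (146,208) medium and (433,230) small, and the grey crystal at (344,136). The blue crystal at (397,123) and the turquoise trays at (135,293) and (203,287) are decoys. The side view agrees. Next I refine the centres and the crystal's yaw.

```bash
cat >> h.py <<'E'
def circ(P):
    c=cv2.minEnclosingCircle(P[:,:2].astype(np.float32)); return np.round([*c[0],c[1]],1)
def near(n,d,c,r,z0,z1):
    P=pts(n,d,np.ones(d.shape,bool)); k=(np.hypot(*(P[:,:2]-c).T)<r)&(P[:,2]>z0)&(P[:,2]<z1); return P[k]
E
python3 - <<'E'
from h import *
for n in("top","side"):
    p,d=read_camera(n)
    for t,c,r in(("L",(627,101),66),("M",(494,229),51),("S",(462,-338),40)):
        T=near(n,d,c,30,51,62); print(n,t,"post",T[:,:2].mean(0).round(1),len(T),circ(T),T[:,2].mean().round(1),"tray",circ(near(n,d,c,r+8,7,22)))
    T=near(n,d,(455,-62),90,7,18);print(n,"slab",circ(T),T.mean(0).round(1))
    T=near(n,d,(644,-163),35,8,15);print(n,"foot",circ(T),T[:,:2].mean(0).round(1))
    T=near(n,d,(644,-163),30,18,54);print(len(T),cv2.minAreaRect(T[:,:2].astype(np.float32)))
    # side normals from local plane fit: azimuth histogram
    from scipy.spatial import cKDTree
    t=cKDTree(T);A=[]
    for q in T:
        N=T[t.query_ball_point(q,6)]
        if len(N)<6: continue
        w=np.linalg.svd(N-N.mean(0))[2][2]
        if abs(w[2])<.35:A.append(np.degrees(np.arctan2(w[1],w[0]))%180)
    print(np.histogram(A,18,(0,180))[0]); A=np.array(A); print("yaw mod60",np.degrees(np.angle(np.exp(6j*np.radians(A)).mean()))/6, abs(np.exp(6j*np.radians(A)).mean()))
p,d=read_camera("side");cv2.imwrite("pics/cr.png",cv2.resize(p[140:210,190:260,::-1],None,fx=8,fy=8,interpolation=cv2.INTER_CUBIC))
E
```

```text
top L post [624.7 100.3] 171 [624.3 100.5  14.5] 55.0 tray [624.9 100.4  63.9]
top M post [493.6 227.3] 203 [493.7 227.8  15.2] 55.2 tray [494.1 229.   50.3]
top S post [ 461.5 -337.5] 206 [ 461.6 -337.8   15. ] 54.9 tray [ 461.5 -338.    38.3]
top slab [455.8 -62.2  75. ] [455.3 -62.   11.3]
top foot [ 644.5 -164.4   28.2] [ 637.5 -160.3]
93 ((636.3563232421875, -161.1436767578125), (33.63391876220703, 14.919156074523926), 67.00253295898438)
[ 4  0  0  0  0  0  0  0  0  7  2  0  2  0  5 19 11  2]
yaw mod60 -23.008514585980866 0.5477473836162268
side L post [626.2 101.5] 179 [626.5 100.9  15.9] 55.1 tray [626.   98.6  66.1]
side M post [494.  229.6] 219 [494.2 228.9  15.2] 54.5 tray [494.2 228.   50. ]
side S post [ 461.5 -335.6] 80 [ 460.9 -337.3   15.8] 54.4 tray [ 462.4 -337.8   40.4]
side slab [457.4 -61.4  77.1] [455.9 -57.8  10.5]
side foot [ 645.5 -162.5   28.7] [ 643.9 -154.4]
197 ((643.8783569335938, -156.37249755859375), (33.76580810546875, 20.760921478271484), 11.29782485961914)
[ 0  0  1 16  8  8  7  7 12 33 21  5  3  8 10 16  6  1]
yaw mod60 -23.689443118338023 0.45436726008022205
```

Call:
send_rows(
  commands=[
    {"wz": 1.5, "gripper": 1},
    {"wz": 3, "gripper": 1},
    {"wz": 4.44, "gripper": 1},
    {"wz": 4.44, "gripper": 1},
    {"wz": 4.44, "gripper": 1},
  ],
  newtons=30,
)

```text
invalid input at $.commands[0]: expected keys tx, ty, tz, wx, wy, wz, gripper
```

Call:
send_rows(
  commands=[
    {"tx": 0.7, "ty": -0.6, "tz": 0, "wx": 0, "wy": 0, "wz": 1.2, "gripper": 1},
    {"tx": 1.4, "ty": -1.2, "tz": 0, "wx": 0, "wy": 0, "wz": 2.4, "gripper": 1},
    {"tx": 2.1, "ty": -1.7, "tz": 0, "wx": 0, "wy": 0, "wz": 3.6, "gripper": 1},
    {"tx": 2.8, "ty": -2.3, "tz": 0, "wx": 0, "wy": 0, "wz": 4.44, "gripper": 1},
    {"tx": 3.2, "ty": -2.6, "tz": 0, "wx": 0, "wy": 0, "wz": 4.44, "gripper": 1},
  ],
  newtons=30,
)

```text
t: 1.88
tcp_pos: [366.2, -381.9, 222.9]
tcp_rot: [[1.0, 0.002, 0.001], [0.002, -1.0, 0.0], [0.001, -0.0, -1.0]]
ft_force: [-0.9, -0.7, 0.0]
grip_width: 87.0
grip_force: 0.0
```

Call:
send_rows(
  commands=[
    {"tx": 0.4, "ty": -0.8, "tz": 0, "wx": 0, "wy": 0, "wz": 0, "gripper": 1},
    {"tx": 0.9, "ty": -1.6, "tz": 0, "wx": 0, "wy": 0, "wz": 0, "gripper": 1},
    {"tx": 1.3, "ty": -2.4, "tz": 0, "wx": 0, "wy": 0, "wz": 0, "gripper": 1},
    {"tx": 1.8, "ty": -3.2, "tz": 0, "wx": 0, "wy": 0, "wz": 0, "gripper": 1},
    {"tx": 2.25, "ty": -4.0, "tz": 0, "wx": 0, "wy": 0, "wz": 0, "gripper": 1},
  ],
)

```text
t: 2.5
tcp_pos: [500.3, -143.1, 222.9]
tcp_rot: [[1.0, 0.0, 0.001], [0.0, -1.0, -0.0], [0.001, 0.0, -1.0]]
ft_force: [1.1, -0.3, -0.4]
grip_width: 87.0
grip_force: 0.0
```

Call:
send_rows(
  commands=[
    {"tx": 0.4, "ty": -0.8, "tz": 0, "wx": 0, "wy": 0, "wz": 0, "gripper": 1},
    {"tx": 0.9, "ty": -1.6, "tz": 0, "wx": 0, "wy": 0, "wz": 0, "gripper": 1},
    {"tx": 1.3, "ty": -2.4, "tz": 0, "wx": 0, "wy": 0, "wz": 0, "gripper": 1},
    {"tx": 1.8, "ty": -3.2, "tz": 0, "wx": 0, "wy": 0, "wz": 0, "gripper": 1},
    {"tx": 2.1, "ty": -4.09, "tz": 0, "wx": 0, "wy": 0, "wz": 0, "gripper": 1},
  ],
)

```text
t: 3.12
tcp_pos: [626.5, 101.6, 222.4]
tcp_rot: [[1.0, -0.001, 0.0], [-0.001, -1.0, -0.0], [0.0, 0.0, -1.0]]
ft_force: [0.4, -0.6, 0.1]
grip_width: 86.8
grip_force: 0.0
```

Call:
send_rows(
  commands=[
    {"tx": 0, "ty": 0, "tz": 0.9, "wx": 0, "wy": 0, "wz": 0, "gripper": 1},
    {"tx": 0, "ty": 0, "tz": 1.8, "wx": 0, "wy": 0, "wz": 0, "gripper": 1},
    {"tx": 0, "ty": 0, "tz": 2.6, "wx": 0, "wy": 0, "wz": 0, "gripper": 1},
    {"tx": 0, "ty": 0, "tz": 3.1, "wx": 0, "wy": 0, "wz": 0, "gripper": 1},
    {"tx": 0, "ty": 0, "tz": 3.35, "wx": 0, "wy": 0, "wz": 0, "gripper": 1},
  ],
)

```text
t: 3.75
tcp_pos: [624.5, 100.5, 19.8]
tcp_rot: [[1.0, 0.0, -0.002], [0.0, -1.0, -0.0], [-0.002, 0.0, -1.0]]
ft_force: [-1.0, -1.0, 0.4]
grip_width: 86.8
grip_force: 0.0
```

Call:
send_rows(
  commands=[
    {"tx": 0, "ty": 0, "tz": 0, "wx": 0, "wy": 0, "wz": 0, "gripper": 0},
    {"tx": 0, "ty": 0, "tz": 0, "wx": 0, "wy": 0, "wz": 0, "gripper": 0},
    {"tx": 0, "ty": 0, "tz": 0, "wx": 0, "wy": 0, "wz": 0, "gripper": 0},
    {"tx": 0, "ty": 0, "tz": 0, "wx": 0, "wy": 0, "wz": 0, "gripper": 0},
    {"tx": 0, "ty": 0, "tz": 0, "wx": 0, "wy": 0, "wz": 0, "gripper": 0},
  ],
)

```text
t: 4.38
tcp_pos: [625.6, 100.8, 21.9]
tcp_rot: [[1.0, 0.0, 0.0], [0.0, -1.0, 0.0], [0.0, -0.0, -1.0]]
ft_force: [0.2, -0.3, -0.1]
grip_width: 45.0
grip_force: 0.0
```

Call:
send_rows(
  commands=[
    {"tx": 0, "ty": 0, "tz": 0, "wx": 0, "wy": 0, "wz": 0, "gripper": 0},
    {"tx": 0, "ty": 0, "tz": 0, "wx": 0, "wy": 0, "wz": 0, "gripper": 0},
    {"tx": 0, "ty": 0, "tz": 0, "wx": 0, "wy": 0, "wz": 0, "gripper": 0},
    {"tx": 0, "ty": 0, "tz": 0, "wx": 0, "wy": 0, "wz": 0, "gripper": 0},
    {"tx": 0, "ty": 0, "tz": -0.3, "wx": 0, "wy": 0, "wz": 0, "gripper": 0},
  ],
)

```text
t: 5.0
tcp_pos: [624.0, 100.6, 38.6]
tcp_rot: [[1.0, 0.0, -0.003], [0.0, -1.0, -0.0], [-0.003, 0.0, -1.0]]
ft_force: [-0.1, -0.6, -2.4]
grip_width: 29.5
grip_force: 30.0
```

Call:
send_rows(
  commands=[
    {"tx": 0, "ty": 0, "tz": -0.6, "wx": 0, "wy": 0, "wz": 0, "gripper": 0},
    {"tx": -0.2, "ty": 0.2, "tz": -1.2, "wx": 0, "wy": 0, "wz": 0, "gripper": 0},
    {"tx": -0.6, "ty": 0.6, "tz": -1.2, "wx": 0, "wy": 0, "wz": 0, "gripper": 0},
    {"tx": -1.1, "ty": 1.1, "tz": -1.2, "wx": 0, "wy": 0, "wz": 0, "gripper": 0},
    {"tx": -1.6, "ty": 1.6, "tz": -1.2, "wx": 0, "wy": 0, "wz": 0, "gripper": 0},
  ],
)

```text
t: 5.62
tcp_pos: [528.7, 4.3, 112.6]
tcp_rot: [[1.0, 0.001, 0.001], [0.001, -1.0, 0.0], [0.001, -0.0, -1.0]]
ft_force: [-0.2, -0.4, -1.8]
grip_width: 29.0
grip_force: 30.0
```

Call:
send_rows(
  commands=[
    {"tx": -0.5, "ty": 0.5, "tz": 0, "wx": 0, "wy": 0, "wz": 0, "gripper": 0},
    {"tx": -0.9, "ty": 0.8, "tz": 0, "wx": 0, "wy": 0, "wz": 0, "gripper": 0},
    {"tx": -1.15, "ty": 1.05, "tz": 0, "wx": 0, "wy": 0, "wz": 0, "gripper": 0},
    {"tx": -1.23, "ty": 1.11, "tz": 0, "wx": 0, "wy": 0, "wz": 0, "gripper": 0},
    {"tx": -1.23, "ty": 1.11, "tz": 0, "wx": 0, "wy": 0, "wz": 0, "gripper": 0},
  ],
)

```text
t: 6.25
tcp_pos: [456.1, -61.5, 112.2]
tcp_rot: [[1.0, 0.0, 0.001], [0.0, -1.0, -0.0], [0.001, 0.0, -1.0]]
ft_force: [-0.2, 0.3, -1.6]
grip_width: 29.1
grip_force: 30.0
```

Run:
```python
from h import *
print(get_obs()["tcp_pos"])
for n in("top","side"):
    p,d=read_camera(n); cv2.imwrite(f"pics/{n}1.png",p[:,:,::-1])
    print(n,circ(near(n,d,(455,-62),95,95,108)))
```

```text
[456.10946527 -61.48721721 112.20290521]
top [0. 0. 0.]
side [457.  -59.7  65.2]
```

Call:
send_rows(
  commands=[
    {"tx": 0, "ty": 0, "tz": 0.5, "wx": 0, "wy": 0, "wz": 0, "gripper": 0},
    {"tx": 0, "ty": 0, "tz": 0.9, "wx": 0, "wy": 0, "wz": 0, "gripper": 0},
    {"tx": 0, "ty": 0, "tz": 1.15, "wx": 0, "wy": 0, "wz": 0, "gripper": 0},
    {"tx": 0, "ty": 0, "tz": 1.25, "wx": 0, "wy": 0, "wz": 0, "gripper": 0},
    {"tx": 0, "ty": 0, "tz": 1.29, "wx": 0, "wy": 0, "wz": 0, "gripper": 0},
  ],
)

```text
t: 6.98
tcp_pos: [456.1, -61.7, 34.3]
tcp_rot: [[1.0, 0.001, 0.0], [0.001, -1.0, 0.0], [0.0, -0.0, -1.0]]
ft_force: [-0.2, -0.8, -2.4]
grip_width: 29.4
grip_force: 30.0
```

Call:
send_rows(
  commands=[
    {"tx": 0, "ty": 0, "tz": 0, "wx": 0, "wy": 0, "wz": 0, "gripper": 0},
    {"tx": 0, "ty": 0, "tz": 0, "wx": 0, "wy": 0, "wz": 0, "gripper": 0.7},
    {"tx": 0, "ty": 0, "tz": 0, "wx": 0, "wy": 0, "wz": 0, "gripper": 0.7},
    {"tx": 0, "ty": 0, "tz": 0, "wx": 0, "wy": 0, "wz": 0, "gripper": 0.7},
    {"tx": 0, "ty": 0, "tz": 0, "wx": 0, "wy": 0, "wz": 0, "gripper": 0.7},
  ],
)

```text
t: 7.6
tcp_pos: [455.7, -61.9, 34.3]
tcp_rot: [[1.0, 0.0, 0.0], [0.0, -1.0, -0.0], [0.0, 0.0, -1.0]]
ft_force: [-1.1, 0.2, 0.4]
grip_width: 57.9
grip_force: 0.0
```

Call:
send_rows(
  commands=[
    {"tx": 0, "ty": 0, "tz": -0.8, "wx": 0, "wy": 0, "wz": 0, "gripper": 0.7},
    {"tx": 0, "ty": 0, "tz": -1.6, "wx": 0, "wy": 0, "wz": 0, "gripper": 0.7},
    {"tx": 0.1, "ty": -0.6, "tz": -2, "wx": 0, "wy": 0, "wz": 0, "gripper": 0.7},
    {"tx": 0.2, "ty": -1.4, "tz": -2, "wx": 0, "wy": 0, "wz": 0, "gripper": 0.7},
    {"tx": 0.3, "ty": -2.3, "tz": -2, "wx": 0, "wy": 0, "wz": 0, "gripper": 0.7},
  ],
)

```text
t: 8.22
tcp_pos: [474.0, 77.0, 154.8]
tcp_rot: [[1.0, -0.002, 0.001], [-0.002, -1.0, -0.0], [0.001, 0.0, -1.0]]
ft_force: [0.5, -0.6, -0.8]
grip_width: 60.9
grip_force: 0.0
```

Call:
send_rows(
  commands=[
    {"tx": 0.1, "ty": -0.9, "tz": 0, "wx": 0, "wy": 0, "wz": 0, "gripper": 0.7},
    {"tx": 0.2, "ty": -1.7, "tz": 0, "wx": 0, "wy": 0, "wz": 0, "gripper": 0.7},
    {"tx": 0.34, "ty": -2.4, "tz": 0, "wx": 0, "wy": 0, "wz": 0, "gripper": 0.7},
    {"tx": 0.34, "ty": -2.54, "tz": 0, "wx": 0, "wy": 0, "wz": 0, "gripper": 0.7},
    {"tx": 0.34, "ty": -2.54, "tz": 0, "wx": 0, "wy": 0, "wz": 0, "gripper": 0.7},
  ],
)

```text
t: 8.85
tcp_pos: [493.6, 228.6, 153.9]
tcp_rot: [[1.0, 0.001, -0.001], [0.001, -1.0, -0.0], [-0.001, 0.0, -1.0]]
ft_force: [-0.6, -0.2, -0.3]
grip_width: 60.8
grip_force: 0.0
```

Run:
```python
from h import *
print(get_obs()["tcp_pos"])
for n in("top","side"):
    p,d=read_camera(n); cv2.imwrite(f"pics/{n}2.png",p[:,:,::-1])
    T=near(n,d,(455,-62),28,60,75); print(n,circ(near(n,d,(455,-62),75,22,32)),circ(T),T.mean(0).round(1))
```

```text
[493.61841403 228.55830185 153.90420531]
top [456.9 -60.9  64.3] [456.6 -60.7  14.8] [456.7 -60.9  67.1]
side [438.4 -57.9  61.9] [0. 0. 0.] [nan nan nan]<stdin>:5: RuntimeWarning: Mean of empty slice.
  ret = um.true_divide(
```

Call:
send_rows(
  commands=[
    {"tx": 0, "ty": 0, "tz": 0.8, "wx": 0, "wy": 0, "wz": 0, "gripper": 0.7},
    {"tx": 0, "ty": 0, "tz": 1.6, "wx": 0, "wy": 0, "wz": 0, "gripper": 0.7},
    {"tx": 0, "ty": 0, "tz": 2.1, "wx": 0, "wy": 0, "wz": 0, "gripper": 0.7},
    {"tx": 0, "ty": 0, "tz": 2.21, "wx": 0, "wy": 0, "wz": 0, "gripper": 0.7},
    {"tx": 0, "ty": 0, "tz": 2.21, "wx": 0, "wy": 0, "wz": 0, "gripper": 0},
  ],
)

```text
t: 9.57
tcp_pos: [494.4, 227.9, 22.3]
tcp_rot: [[1.0, -0.001, 0.0], [-0.001, -1.0, -0.0], [0.0, 0.0, -1.0]]
ft_force: [0.4, 0.6, 0.8]
grip_width: 56.5
grip_force: 0.0
```

Call:
send_rows(
  commands=[
    {"tx": 0, "ty": 0, "tz": 0, "wx": 0, "wy": 0, "wz": 0, "gripper": 0},
    {"tx": 0, "ty": 0, "tz": 0, "wx": 0, "wy": 0, "wz": 0, "gripper": 0},
    {"tx": 0, "ty": 0, "tz": 0, "wx": 0, "wy": 0, "wz": 0, "gripper": 0},
    {"tx": 0, "ty": 0, "tz": 0, "wx": 0, "wy": 0, "wz": 0, "gripper": 0},
    {"tx": 0, "ty": 0, "tz": 0, "wx": 0, "wy": 0, "wz": 0, "gripper": 0},
  ],
)

```text
t: 10.2
tcp_pos: [494.4, 228.6, 22.2]
tcp_rot: [[1.0, 0.0, 0.001], [0.0, -1.0, -0.0], [0.001, 0.0, -1.0]]
ft_force: [-1.6, -1.7, 7.4]
grip_width: 29.1
grip_force: 30.0
```

Call:
send_rows(
  commands=[
    {"tx": 0, "ty": 0, "tz": -0.4, "wx": 0, "wy": 0, "wz": 0, "gripper": 0},
    {"tx": 0, "ty": 0, "tz": -1.2, "wx": 0, "wy": 0, "wz": 0, "gripper": 0},
    {"tx": 0, "ty": 0.2, "tz": -2, "wx": 0, "wy": 0, "wz": 0, "gripper": 0},
    {"tx": -0.1, "ty": 0.7, "tz": -2.17, "wx": 0, "wy": 0, "wz": 0, "gripper": 0},
    {"tx": -0.2, "ty": 1.4, "tz": -2.17, "wx": 0, "wy": 0, "wz": 0, "gripper": 0},
  ],
)

```text
t: 10.82
tcp_pos: [482.2, 144.9, 152.9]
tcp_rot: [[1.0, 0.002, 0.002], [0.002, -1.0, 0.001], [0.002, -0.001, -1.0]]
ft_force: [0.0, -1.1, -2.0]
grip_width: 29.0
grip_force: 30.0
```

Call:
send_rows(
  commands=[
    {"tx": -0.1, "ty": 0.8, "tz": 0, "wx": 0, "wy": 0, "wz": 0, "gripper": 0},
    {"tx": -0.2, "ty": 1.7, "tz": 0, "wx": 0, "wy": 0, "wz": 0, "gripper": 0},
    {"tx": -0.35, "ty": 2.6, "tz": 0, "wx": 0, "wy": 0, "wz": 0, "gripper": 0},
    {"tx": -0.43, "ty": 3.2, "tz": 0, "wx": 0, "wy": 0, "wz": 0, "gripper": 0},
    {"tx": -0.43, "ty": 3.43, "tz": 0, "wx": 0, "wy": 0, "wz": 0, "gripper": 0},
  ],
)

```text
t: 11.45
tcp_pos: [455.6, -63.4, 151.6]
tcp_rot: [[1.0, -0.003, -0.0], [-0.003, -1.0, -0.0], [-0.0, 0.0, -1.0]]
ft_force: [0.2, 1.1, -1.2]
grip_width: 29.1
grip_force: 30.0
```

Call:
send_rows(
  commands=[
    {"tx": 0, "ty": 0, "tz": 0, "wx": 0, "wy": 0, "wz": 0, "gripper": 0},
    {"tx": 0, "ty": 0, "tz": 0.3, "wx": 0, "wy": 0, "wz": 0, "gripper": 0},
    {"tx": 0, "ty": 0, "tz": 0.6, "wx": 0, "wy": 0, "wz": 0, "gripper": 0},
    {"tx": 0, "ty": 0, "tz": 0.8, "wx": 0, "wy": 0, "wz": 0, "gripper": 0},
    {"tx": 0, "ty": 0, "tz": 0.8, "wx": 0, "wy": 0, "wz": 0, "gripper": 0},
  ],
)

```text
t: 12.08
tcp_pos: [455.8, -60.1, 103.1]
tcp_rot: [[1.0, 0.002, -0.002], [0.002, -1.0, 0.001], [-0.002, -0.001, -1.0]]
ft_force: [-0.8, -0.3, -1.7]
grip_width: 29.3
grip_force: 30.0
```

Run:
```python
from h import *
o=get_obs();print(o["tcp_pos"],o["grip_width"])
for n in("top","side"):
    p,d=read_camera(n); cv2.imwrite(f"pics/{n}3.png",p[:,:,::-1])
    for z in (27,97): 
        T=near(n,d,(456,-61),80,z-6,z+5); print(n,z,circ(T) if len(T) else 0)
    print(np.histogram(near(n,d,(456,-61),60,15,130)[:,2],23,(15,130))[0])
```

```text
[455.82333023 -60.10773118 103.07872178] 29.270581500847452
top 27 0
top 97 0
[0 0 0 0 0 0 0 0 0 0 0 0 0 0 0 0 0 0 0 0 0 0 0]
side 27 [456.7 -59.7  65.2]
side 97 [456.  -58.1  50.3]
[  69 1243   88   29   25   21   26   24    8    0    0    0    0    1
   58  588  107   16   23   22   17    0    0]
```

Call:
send_rows(
  commands=[
    {"tx": 0, "ty": 0, "tz": 0.1, "wx": 0, "wy": 0, "wz": 0, "gripper": 0},
    {"tx": 0, "ty": 0, "tz": 0.2, "wx": 0, "wy": 0, "wz": 0, "gripper": 0},
    {"tx": 0, "ty": 0, "tz": 0.28, "wx": 0, "wy": 0, "wz": 0, "gripper": 0},
    {"tx": 0, "ty": 0, "tz": 0.33, "wx": 0, "wy": 0, "wz": 0, "gripper": 0},
    {"tx": 0, "ty": 0, "tz": 0.33, "wx": 0, "wy": 0, "wz": 0, "gripper": 0},
  ],
)

```text
t: 12.8
tcp_pos: [456.5, -61.3, 84.2]
tcp_rot: [[1.0, 0.0, 0.0], [0.0, -1.0, -0.0], [0.0, 0.0, -1.0]]
ft_force: [-1.7, 1.1, 2.9]
grip_width: 29.2
grip_force: 30.0
```

Call:
send_rows(
  commands=[
    {"tx": 0, "ty": 0, "tz": 0, "wx": 0, "wy": 0, "wz": 0, "gripper": 0.7},
    {"tx": 0, "ty": 0, "tz": 0, "wx": 0, "wy": 0, "wz": 0, "gripper": 0.7},
    {"tx": 0, "ty": 0, "tz": 0, "wx": 0, "wy": 0, "wz": 0, "gripper": 0.7},
    {"tx": 0, "ty": 0, "tz": 0, "wx": 0, "wy": 0, "wz": 0, "gripper": 0.7},
    {"tx": 0, "ty": 0, "tz": 0, "wx": 0, "wy": 0, "wz": 0, "gripper": 0.7},
  ],
)

```text
t: 13.42
tcp_pos: [456.3, -61.3, 84.0]
tcp_rot: [[1.0, 0.0, 0.0], [0.0, -1.0, 0.0], [0.0, -0.0, -1.0]]
ft_force: [0.0, -0.1, -1.3]
grip_width: 60.2
grip_force: 0.0
```

Call:
send_rows(
  commands=[
    {"tx": 0, "ty": 0, "tz": -0.7, "wx": 0, "wy": 0, "wz": 0, "gripper": 0.7},
    {"tx": 0, "ty": 0.1, "tz": -1.4, "wx": 0, "wy": 0, "wz": 0, "gripper": 0.7},
    {"tx": 0, "ty": 0.8, "tz": -1.4, "wx": 0, "wy": 0, "wz": 0, "gripper": 0.7},
    {"tx": 0.05, "ty": 1.6, "tz": -1.4, "wx": 0, "wy": 0, "wz": 0, "gripper": 0.7},
    {"tx": 0.09, "ty": 2.4, "tz": -1.4, "wx": 0, "wy": 0, "wz": 0, "gripper": 0.7},
  ],
)

```text
t: 14.05
tcp_pos: [461.7, -206.7, 168.2]
tcp_rot: [[1.0, 0.001, 0.001], [0.001, -1.0, -0.0], [0.001, 0.0, -1.0]]
ft_force: [1.2, -0.1, 0.5]
grip_width: 60.9
grip_force: 0.0
```

Call:
send_rows(
  commands=[
    {"tx": 0, "ty": 0.8, "tz": 0, "wx": 0, "wy": 0, "wz": 0, "gripper": 0.7},
    {"tx": 0, "ty": 1.5, "tz": 0, "wx": 0, "wy": 0, "wz": 0, "gripper": 0.7},
    {"tx": 0, "ty": 2.1, "tz": 0, "wx": 0, "wy": 0, "wz": 0, "gripper": 0.7},
    {"tx": 0, "ty": 2.21, "tz": 0, "wx": 0, "wy": 0, "wz": 0, "gripper": 0.7},
    {"tx": 0, "ty": 2.21, "tz": 0, "wx": 0, "wy": 0, "wz": 0, "gripper": 0.7},
  ],
)

```text
t: 14.68
tcp_pos: [461.7, -337.5, 167.7]
tcp_rot: [[1.0, 0.0, -0.0], [0.0, -1.0, 0.001], [-0.0, -0.001, -1.0]]
ft_force: [0.2, 0.2, -0.3]
grip_width: 60.9
grip_force: 0.0
```

Run:
```python
from h import *
o=get_obs();print(o["tcp_pos"],o["grip_width"])
for n in("top","side"):
    p,d=read_camera(n); cv2.imwrite(f"pics/{n}4.png",p[:,:,::-1])
    T=near(n,d,(456,-61),28,112,125); print(n,circ(T) if len(T) else 0, T[:,2].mean())
    print(np.histogram(near(n,d,(456,-61),60,15,130)[:,2],23,(15,130))[0])
```

```text
[ 461.73570532 -337.45115125  167.69457455] 60.8861340338117
top [456.  -60.6  14.7] 117.22876308770971
[   4  524  165    1    0    0    0    0    0    0    4 1470  585   11
    1    2    1    2    3   11  217    4    0]
side [456.5 -59.8  16.6] 116.19402652003824
[  67 1052   80   23   11    0    0    0    0    0   40  798  234   29
   31   27   29   31   29   37  113    0    0]
```

Call:
send_rows(
  commands=[
    {"tx": 0, "ty": 0, "tz": 0.9, "wx": 0, "wy": 0, "wz": 0, "gripper": 0.7},
    {"tx": 0, "ty": 0, "tz": 1.7, "wx": 0, "wy": 0, "wz": 0, "gripper": 0.7},
    {"tx": 0, "ty": 0, "tz": 2.3, "wx": 0, "wy": 0, "wz": 0, "gripper": 0.7},
    {"tx": 0, "ty": 0, "tz": 2.44, "wx": 0, "wy": 0, "wz": 0, "gripper": 0.7},
    {"tx": 0, "ty": 0, "tz": 2.44, "wx": 0, "wy": 0, "wz": 0, "gripper": 0},
  ],
)

```text
t: 15.4
tcp_pos: [462.3, -337.3, 22.2]
tcp_rot: [[1.0, 0.001, 0.0], [0.001, -1.0, 0.0], [0.0, -0.0, -1.0]]
ft_force: [-1.2, -0.1, -0.3]
grip_width: 56.3
grip_force: 0.0
```

Call:
send_rows(
  commands=[
    {"tx": 0, "ty": 0, "tz": 0, "wx": 0, "wy": 0, "wz": 0, "gripper": 0},
    {"tx": 0, "ty": 0, "tz": 0, "wx": 0, "wy": 0, "wz": 0, "gripper": 0},
    {"tx": 0, "ty": 0, "tz": 0, "wx": 0, "wy": 0, "wz": 0, "gripper": 0},
    {"tx": 0, "ty": 0, "tz": 0, "wx": 0, "wy": 0, "wz": 0, "gripper": 0},
    {"tx": 0, "ty": 0, "tz": 0, "wx": 0, "wy": 0, "wz": 0, "gripper": 0},
  ],
)

```text
t: 16.02
tcp_pos: [462.1, -338.2, 22.4]
tcp_rot: [[1.0, 0.0, 0.001], [0.0, -1.0, -0.001], [0.001, 0.001, -1.0]]
ft_force: [-0.9, 1.1, 6.7]
grip_width: 29.4
grip_force: 30.0
```

Call:
send_rows(
  commands=[
    {"tx": 0, "ty": 0, "tz": -0.4, "wx": 0, "wy": 0, "wz": 0, "gripper": 0},
    {"tx": 0, "ty": 0, "tz": -1.2, "wx": 0, "wy": 0, "wz": 0, "gripper": 0},
    {"tx": 0, "ty": 0, "tz": -2.1, "wx": 0, "wy": 0, "wz": 0, "gripper": 0},
    {"tx": 0, "ty": -0.2, "tz": -2.9, "wx": 0, "wy": 0, "wz": 0, "gripper": 0},
    {"tx": 0, "ty": -0.7, "tz": -3.0, "wx": 0, "wy": 0, "wz": 0, "gripper": 0},
  ],
)

```text
t: 16.65
tcp_pos: [462.9, -297.5, 205.4]
tcp_rot: [[1.0, -0.002, 0.005], [-0.002, -1.0, -0.004], [0.005, 0.004, -1.0]]
ft_force: [0.3, 0.8, -0.6]
grip_width: 29.3
grip_force: 30.0
```

Call:
send_rows(
  commands=[
    {"tx": 0, "ty": -0.8, "tz": 0, "wx": 0, "wy": 0, "wz": 0, "gripper": 0},
    {"tx": 0, "ty": -1.7, "tz": 0, "wx": 0, "wy": 0, "wz": 0, "gripper": 0},
    {"tx": -0.05, "ty": -2.6, "tz": 0, "wx": 0, "wy": 0, "wz": 0, "gripper": 0},
    {"tx": -0.09, "ty": -3.4, "tz": 0, "wx": 0, "wy": 0, "wz": 0, "gripper": 0},
    {"tx": -0.09, "ty": -3.91, "tz": 0, "wx": 0, "wy": 0, "wz": 0, "gripper": 0},
  ],
)

```text
t: 17.27
tcp_pos: [455.8, -58.8, 201.7]
tcp_rot: [[1.0, 0.003, 0.0], [0.003, -1.0, -0.0], [0.0, 0.0, -1.0]]
ft_force: [0.2, -0.2, -0.2]
grip_width: 29.3
grip_force: 30.0
```

Call:
send_rows(
  commands=[
    {"tx": 0, "ty": 0, "tz": 0, "wx": 0, "wy": 0, "wz": 0, "gripper": 0},
    {"tx": 0, "ty": 0, "tz": 0.3, "wx": 0, "wy": 0, "wz": 0, "gripper": 0},
    {"tx": 0, "ty": 0, "tz": 0.6, "wx": 0, "wy": 0, "wz": 0, "gripper": 0},
    {"tx": 0, "ty": 0, "tz": 0.8, "wx": 0, "wy": 0, "wz": 0, "gripper": 0},
    {"tx": 0, "ty": 0, "tz": 0.8, "wx": 0, "wy": 0, "wz": 0, "gripper": 0},
  ],
)

```text
t: 17.9
tcp_pos: [455.6, -61.7, 152.8]
tcp_rot: [[1.0, -0.0, -0.002], [-0.0, -1.0, 0.0], [-0.002, -0.0, -1.0]]
ft_force: [-0.1, 0.1, -0.2]
grip_width: 29.0
grip_force: 30.0
```

Run:
```python
from h import *
o=get_obs();print(o["tcp_pos"],o["grip_width"])
for n in("side",):
    p,d=read_camera(n); cv2.imwrite(f"pics/{n}5.png",p[:,:,::-1])
    for z in (77,147): 
        T=near(n,d,(456,-61),80,z-6,z+5); print(n,z,circ(T) if len(T) else 0)
    print(np.histogram(near(n,d,(456,-61),60,15,180)[:,2],33,(15,180))[0])
```

```text
[455.62021203 -61.74138033 152.8204687 ] 28.96618952332467
side 77 [456.1 -59.3  51. ]
side 147 [455.2 -58.7  37.1]
[  64 1048   84   22   12    0    0    0    0    0   44  797  219   35
   28   25   32   28   30   28   20    0    7   11   76  346   45   26
   29   31   26   12    0]
```

Call:
send_rows(
  commands=[
    {"tx": 0, "ty": 0, "tz": 0.1, "wx": 0, "wy": 0, "wz": 0, "gripper": 0},
    {"tx": 0, "ty": 0, "tz": 0.2, "wx": 0, "wy": 0, "wz": 0, "gripper": 0},
    {"tx": 0, "ty": 0, "tz": 0.28, "wx": 0, "wy": 0, "wz": 0, "gripper": 0},
    {"tx": 0, "ty": 0, "tz": 0.33, "wx": 0, "wy": 0, "wz": 0, "gripper": 0},
    {"tx": 0, "ty": 0, "tz": 0.33, "wx": 0, "wy": 0, "wz": 0, "gripper": 0},
  ],
)

```text
t: 18.58
tcp_pos: [456.6, -61.3, 134.4]
tcp_rot: [[1.0, 0.0, 0.001], [0.0, -1.0, -0.0], [0.001, 0.0, -1.0]]
ft_force: [-2.5, 1.2, 6.5]
grip_width: 29.2
grip_force: 30.0
```

Call:
send_rows(
  commands=[
    {"tx": 0, "ty": 0, "tz": 0, "wx": 0, "wy": 0, "wz": 0, "gripper": 0.7},
    {"tx": 0, "ty": 0, "tz": 0, "wx": 0, "wy": 0, "wz": 0, "gripper": 0.7},
    {"tx": 0, "ty": 0, "tz": 0, "wx": 0, "wy": 0, "wz": 0, "gripper": 0.7},
    {"tx": 0, "ty": 0, "tz": 0, "wx": 0, "wy": 0, "wz": 0, "gripper": 0.7},
    {"tx": 0, "ty": 0, "tz": 0, "wx": 0, "wy": 0, "wz": 0, "gripper": 0.7},
  ],
)

```text
t: 19.2
tcp_pos: [456.2, -61.3, 133.7]
tcp_rot: [[1.0, 0.0, -0.0], [0.0, -1.0, 0.0], [-0.0, -0.0, -1.0]]
ft_force: [-0.1, -0.1, 0.1]
grip_width: 60.0
grip_force: 0.0
```

Call:
send_rows(
  commands=[
    {"tx": 0, "ty": 0, "tz": -0.6, "wx": 0, "wy": 0, "wz": 0, "gripper": 0.7},
    {"tx": 0, "ty": 0, "tz": -1.2, "wx": 0, "wy": 0, "wz": 0, "gripper": 0.7},
    {"tx": 0.6, "ty": 0.3, "tz": -1.2, "wx": 0, "wy": 0, "wz": -0.4, "gripper": 0.7},
    {"tx": 1.3, "ty": 0.7, "tz": -1.2, "wx": 0, "wy": 0, "wz": -0.8, "gripper": 0.7},
    {"tx": 2.1, "ty": 1.1, "tz": -1.2, "wx": 0, "wy": 0, "wz": -1.4, "gripper": 0.7},
  ],
)

```text
t: 19.82
tcp_pos: [583.5, -128.2, 206.1]
tcp_rot: [[0.992, 0.123, 0.001], [0.123, -0.992, -0.001], [0.001, 0.001, -1.0]]
ft_force: [0.2, -0.5, -0.4]
grip_width: 61.0
grip_force: 0.0
```

Run:
```python
from h import *
o=get_obs();print(o["tcp_pos"]); R=o["tcp_rot"]
c=np.array([456.3+126,-61.3-66,205.7]); y=np.radians(7)
print("shift", (np.array([[np.cos(y),np.sin(y),0],[np.sin(y),-np.cos(y),0],[0,0,-1]]).T@(np.array([645,-163.5,205.7])-c))/60)
for n in("top","side"):
    p,d=read_camera(n); cv2.imwrite(f"pics/{n}6.png",p[:,:,::-1])
    T=near(n,d,(456,-61),28,160,175); print(n,circ(T) if len(T) else 0, T[:,2].mean())
```

```text
[ 583.50207721 -128.16696989  206.08111001]
shift [0.96368289 0.72618964 0.        ]
top [455.5 -60.3  15. ] 167.28109992591493
side [455.9 -59.9  16.6] 165.4801765648196
```

View pics/side6.png

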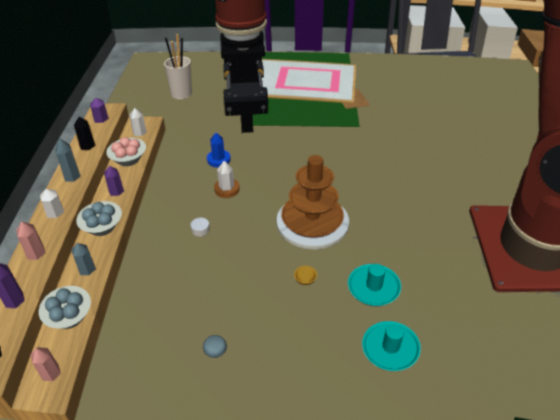

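View pics/cr.png

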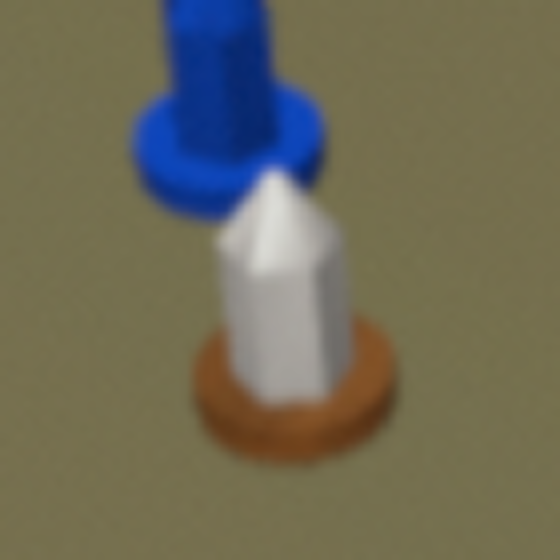

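The side view shows the three trays stacked squarely at (315,190), all others unmoved. The crop shows the crystal upright with a flat almost facing the camera, which fits the measured 97° flat.

Call:
send_rows(
  commands=[
    {"tx": 0.5, "ty": 0.4, "tz": 0, "wx": 0, "wy": 0, "wz": 0, "gripper": 0.7},
    {"tx": 0.9, "ty": 0.7, "tz": 0, "wx": 0, "wy": 0, "wz": 0, "gripper": 0.7},
    {"tx": 0.96, "ty": 0.73, "tz": 0, "wx": 0, "wy": 0, "wz": 0, "gripper": 0.7},
    {"tx": 0.96, "ty": 0.73, "tz": 0, "wx": 0, "wy": 0, "wz": 0, "gripper": 0.7},
    {"tx": 0.96, "ty": 0.73, "tz": 0.6, "wx": 0, "wy": 0, "wz": 0, "gripper": 0.7},
  ],
)

```text
t: 20.55
tcp_pos: [646.1, -163.0, 172.7]
tcp_rot: [[0.992, 0.123, 0.006], [0.123, -0.992, -0.001], [0.005, 0.002, -1.0]]
ft_force: [0.8, 0.6, 0.5]
grip_width: 60.7
grip_force: 0.0
```

Call:
send_rows(
  commands=[
    {"tx": 0, "ty": 0, "tz": 0.6, "wx": 0, "wy": 0, "wz": 0, "gripper": 0.7},
    {"tx": 0, "ty": 0, "tz": 1.3, "wx": 0, "wy": 0, "wz": 0, "gripper": 0.7},
    {"tx": 0, "ty": 0, "tz": 2.0, "wx": 0, "wy": 0, "wz": 0, "gripper": 0.7},
    {"tx": 0, "ty": 0, "tz": 2.4, "wx": 0, "wy": 0, "wz": 0, "gripper": 0.7},
    {"tx": 0, "ty": 0, "tz": 2.47, "wx": 0, "wy": 0, "wz": 0, "gripper": 0.7},
  ],
)

```text
t: 21.18
tcp_pos: [643.0, -162.8, 20.3]
tcp_rot: [[0.992, 0.123, -0.003], [0.123, -0.992, 0.001], [-0.003, -0.001, -1.0]]
ft_force: [-0.2, -0.2, 0.7]
grip_width: 60.6
grip_force: 0.0
```

Call:
send_rows(
  commands=[
    {"tx": 0, "ty": 0, "tz": 0, "wx": 0, "wy": 0, "wz": 0, "gripper": 0},
    {"tx": 0, "ty": 0, "tz": 0, "wx": 0, "wy": 0, "wz": 0, "gripper": 0},
    {"tx": 0, "ty": 0, "tz": 0, "wx": 0, "wy": 0, "wz": 0, "gripper": 0},
    {"tx": 0, "ty": 0, "tz": 0, "wx": 0, "wy": 0, "wz": 0, "gripper": 0},
    {"tx": 0, "ty": 0, "tz": 0, "wx": 0, "wy": 0, "wz": 0, "gripper": 0},
  ],
  newtons=20,
)

```text
t: 21.8
tcp_pos: [645.1, -163.9, 22.2]
tcp_rot: [[0.993, 0.122, 0.001], [0.122, -0.993, -0.0], [0.001, 0.0, -1.0]]
ft_force: [-1.7, -0.7, 4.2]
grip_width: 29.3
grip_force: 20.0
```

Call:
send_rows(
  commands=[
    {"tx": 0, "ty": 0, "tz": 0, "wx": 0, "wy": 0, "wz": 0, "gripper": 0},
    {"tx": 0, "ty": 0, "tz": 0, "wx": 0, "wy": 0, "wz": 0, "gripper": 0},
    {"tx": 0, "ty": 0, "tz": -0.1, "wx": 0, "wy": 0, "wz": 0, "gripper": 0},
    {"tx": 0, "ty": 0, "tz": -0.25, "wx": 0, "wy": 0, "wz": 0, "gripper": 0},
    {"tx": 0, "ty": 0, "tz": -0.5, "wx": 0, "wy": 0, "wz": 0, "gripper": 0},
  ],
  newtons=30,
)

```text
t: 22.42
tcp_pos: [644.4, -163.5, 51.9]
tcp_rot: [[0.992, 0.122, -0.001], [0.122, -0.992, 0.0], [-0.001, -0.001, -1.0]]
ft_force: [0.7, 0.6, -1.6]
grip_width: 29.0
grip_force: 30.0
```

Call:
send_rows(
  commands=[
    {"tx": 0, "ty": 0, "tz": -0.6, "wx": 0, "wy": 0, "wz": 0, "gripper": 0},
    {"tx": 0, "ty": 0, "tz": -1.4, "wx": 0, "wy": 0, "wz": 0, "gripper": 0},
    {"tx": 0, "ty": 0, "tz": -2.2, "wx": 0, "wy": 0, "wz": 0, "gripper": 0},
    {"tx": 0, "ty": 0, "tz": -2.9, "wx": 0, "wy": 0, "wz": 0, "gripper": 0},
    {"tx": 0, "ty": 0, "tz": -3.33, "wx": 0, "wy": 0, "wz": 0, "gripper": 0},
  ],
)

```text
t: 23.05
tcp_pos: [645.3, -163.5, 255.3]
tcp_rot: [[0.992, 0.122, 0.004], [0.122, -0.992, -0.001], [0.003, 0.001, -1.0]]
ft_force: [0.4, -0.2, -1.9]
grip_width: 29.1
grip_force: 30.0
```

Call:
send_rows(
  commands=[
    {"tx": -0.3, "ty": -0.2, "tz": 0, "wx": 0, "wy": 0, "wz": 0, "gripper": 0},
    {"tx": -0.8, "ty": -0.6, "tz": 0, "wx": 0, "wy": 0, "wz": 0, "gripper": 0},
    {"tx": -1.3, "ty": -1.0, "tz": 0, "wx": 0, "wy": 0, "wz": 0, "gripper": 0},
    {"tx": -1.8, "ty": -1.4, "tz": 0, "wx": 0, "wy": 0, "wz": 0, "gripper": 0},
    {"tx": -2.3, "ty": -1.7, "tz": 0, "wx": 0, "wy": 0, "wz": 0, "gripper": 0},
  ],
)

```text
t: 23.68
tcp_pos: [494.3, -78.0, 252.4]
tcp_rot: [[0.992, 0.123, 0.001], [0.123, -0.992, -0.0], [0.001, 0.0, -1.0]]
ft_force: [-0.5, 0.0, -1.9]
grip_width: 29.2
grip_force: 30.0
```

Call:
send_rows(
  commands=[
    {"tx": -0.4, "ty": -0.25, "tz": 0, "wx": 0, "wy": 0, "wz": 0, "gripper": 0},
    {"tx": -0.61, "ty": -0.38, "tz": 0, "wx": 0, "wy": 0, "wz": 0, "gripper": 0},
    {"tx": -0.61, "ty": -0.38, "tz": 0.2, "wx": 0, "wy": 0, "wz": 0, "gripper": 0},
    {"tx": -0.61, "ty": -0.38, "tz": 0.5, "wx": 0, "wy": 0, "wz": 0, "gripper": 0},
    {"tx": -0.61, "ty": -0.38, "tz": 0.8, "wx": 0, "wy": 0, "wz": 0, "gripper": 0},
  ],
)

```text
t: 24.3
tcp_pos: [456.4, -61.4, 201.4]
tcp_rot: [[0.993, 0.122, -0.001], [0.122, -0.993, 0.001], [-0.001, -0.001, -1.0]]
ft_force: [-0.7, -0.3, -0.5]
grip_width: 29.4
grip_force: 30.0
```

Run:
```python
from h import *
o=get_obs();print(o["tcp_pos"],o["grip_width"])
p,d=read_camera("side"); cv2.imwrite("pics/side7.png",cv2.resize(p[90:260,230:400,::-1],None,fx=3,fy=3))
for z in (127,196):
    T=near("side",d,(456,-61),45,z-6,z+5); print(z,circ(T))
print(np.histogram(near("side",d,(456,-61),45,150,220)[:,2],14,(150,220))[0])
```

```text
[456.42101058 -61.44905272 201.43288108] 29.359832843846497
127 [455.7 -59.9  38.5]
196 [455.9 -59.2  28.4]
[ 35  30  38  11   0  27  57 172 141  15  33  37  37  30]
```

View pics/side7.png

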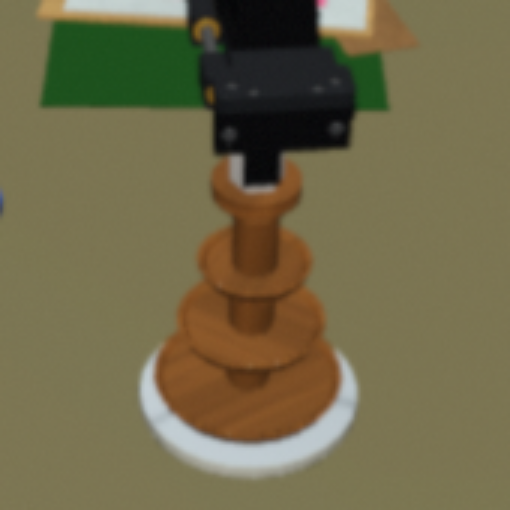

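The crystal is upright at (255,185) in the crop, centred over the top post at (255,215). Lowering it.

Call:
send_rows(
  commands=[
    {"tx": 0, "ty": 0, "tz": 0.1, "wx": 0, "wy": 0, "wz": 0, "gripper": 0},
    {"tx": 0, "ty": 0, "tz": 0.2, "wx": 0, "wy": 0, "wz": 0, "gripper": 0},
    {"tx": 0, "ty": 0, "tz": 0.28, "wx": 0, "wy": 0, "wz": 0, "gripper": 0},
    {"tx": 0, "ty": 0, "tz": 0.33, "wx": 0, "wy": 0, "wz": 0, "gripper": 0},
    {"tx": 0, "ty": 0, "tz": 0.33, "wx": 0, "wy": 0, "wz": 0, "gripper": 0},
  ],
)

```text
t: 24.98
tcp_pos: [456.6, -61.2, 184.1]
tcp_rot: [[0.993, 0.122, 0.001], [0.122, -0.993, -0.0], [0.001, 0.0, -1.0]]
ft_force: [-1.5, -0.6, 3.0]
grip_width: 29.5
grip_force: 30.0
```

Call:
send_rows(
  commands=[
    {"tx": 0, "ty": 0, "tz": 0, "wx": 0, "wy": 0, "wz": 0, "gripper": 0.7},
    {"tx": 0, "ty": 0, "tz": 0, "wx": 0, "wy": 0, "wz": 0, "gripper": 0.7},
    {"tx": 0, "ty": 0, "tz": 0, "wx": 0, "wy": 0, "wz": 0, "gripper": 0.7},
    {"tx": 0, "ty": 0, "tz": 0, "wx": 0, "wy": 0, "wz": 0, "gripper": 0.7},
    {"tx": 0, "ty": 0, "tz": 0, "wx": 0, "wy": 0, "wz": 0, "gripper": 0.7},
  ],
)

```text
t: 25.6
tcp_pos: [456.2, -61.1, 183.5]
tcp_rot: [[0.993, 0.122, -0.0], [0.122, -0.993, 0.0], [-0.0, -0.0, -1.0]]
ft_force: [0.1, -0.1, 0.3]
grip_width: 60.4
grip_force: 0.0
```

Call:
send_rows(
  commands=[
    {"tx": 0, "ty": 0, "tz": -0.4, "wx": 0, "wy": 0, "wz": 0, "gripper": 0.7},
    {"tx": 0, "ty": 0, "tz": -0.9, "wx": 0, "wy": 0, "wz": 0, "gripper": 0.7},
    {"tx": 0, "ty": 0, "tz": -1.3, "wx": 0, "wy": 0, "wz": 0, "gripper": 0.7},
    {"tx": 0, "ty": 0, "tz": -1.5, "wx": 0, "wy": 0, "wz": 0, "gripper": 0.7},
    {"tx": 0, "ty": 0, "tz": -1.5, "wx": 0, "wy": 0, "wz": 0, "gripper": 0.7},
  ],
)

```text
t: 26.22
tcp_pos: [456.5, -61.2, 273.8]
tcp_rot: [[0.993, 0.122, 0.001], [0.122, -0.993, -0.0], [0.001, 0.0, -1.0]]
ft_force: [0.4, 0.6, -0.3]
grip_width: 60.9
grip_force: 0.0
```

Call:
send_rows(
  commands=[
    {"tx": 0.3, "ty": 0.5, "tz": 0, "wx": 0, "wy": 0, "wz": 0, "gripper": 0.7},
    {"tx": 0.6, "ty": 1.2, "tz": 0, "wx": 0, "wy": 0, "wz": 0, "gripper": 0.7},
    {"tx": 1, "ty": 1.9, "tz": 0, "wx": 0, "wy": 0, "wz": 0, "gripper": 0.7},
    {"tx": 1, "ty": 2.4, "tz": 0, "wx": 0, "wy": 0, "wz": 0, "gripper": 0.7},
    {"tx": 1, "ty": 2.5, "tz": 0, "wx": 0, "wy": 0, "wz": 0, "gripper": 0.7},
  ],
)

```text
t: 26.85
tcp_pos: [533.4, -204.7, 271.5]
tcp_rot: [[0.993, 0.119, -0.003], [0.119, -0.993, 0.001], [-0.003, -0.001, -1.0]]
ft_force: [-0.4, 0.4, -0.0]
grip_width: 61.2
grip_force: 0.0
```

Run:
```python
from h import *
print(get_obs()["tcp_pos"])
for n in("top","side"):
    p,d=read_camera(n)
    if n=="side": cv2.imwrite("pics/side8.png",cv2.resize(p[90:260,230:400,::-1],None,fx=3,fy=3))
    for z in (27,77,127,174):
        T=near(n,d,(456,-61),68,z-4,z+3); print(n,z,circ(T),T[:,2].mean().round(1))
    T=near(n,d,(456,-61),30,225,250);print("tip",T.max(0).round(1),T.mean(0).round(1))
```

```text
[ 533.40592505 -204.69856194  271.4596615 ]
top 27 [456.9 -61.   64.4] 25.8
top 77 [456.2 -60.3  49.4] 75.9
top 127 [455.5 -60.3  37.2] 126.2
top 174 [456.2 -60.3  28. ] 173.4
tip [467.3 -49.6 240.9] [455.5 -60.2 231.2]
side 27 [457.3 -60.5  65.1] 24.8
side 77 [455.3 -58.9  51.1] 75.0
side 127 [455.8 -59.   38.4] 125.4
side 174 [455.5 -58.5  29.1] 172.7
tip [467.  -47.9 240.2] [455.7 -56.1 230.9]
```

View pics/side8.png

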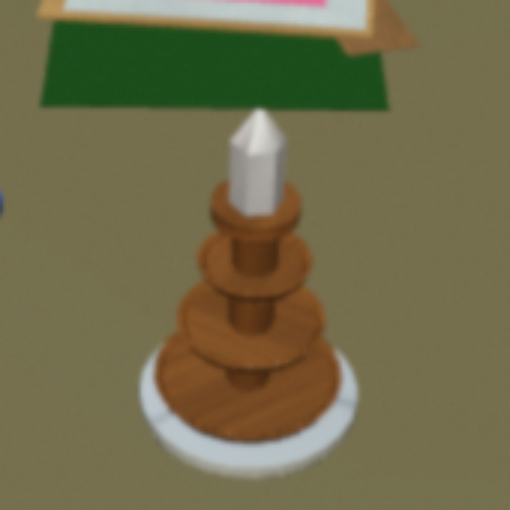

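The picture shows the finished stand, with the crystal upright at (257,165) and every tier seated and centred. The measured heights agree, and the gripper is clear.

```bash
python3 -c "
from plant import *
print(sign_off())"
```

```text
the job is handed in; nothing more can be done
None
```

The display is built and handed in: large, medium and small trays with the crystal on top, all measured centred and fully seated on the marble disc; `sign_off()` gave no verdict.

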